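# Put the chisel away in its two-leaved case

## Task

Put the small chisel away: draw it out of the light sloping stand straight along its own length, so that the stand neither tips nor gets dragged away, and lay it flat inside the open plywood case without dropping it. Then close the case: shut the rebated leaf fully first, and only after that shut the flanged leaf fully, so that its flange laps over the other leaf's edge. Leave the mug, glue bottle and hammer where they are.

Things in the scene. Friction and masses are not known exactly. Their poses are not given: they have to be found in the camera images.
- stand: light (90 g) loose plywood stand. Origin at table level, z up, x level, towards where the handle sticks out. Base 120 x 75 x 6 mm (x -65 to +55). Two cheeks (x -42 to +8, y to +-18, z to 47) carry a sleeve 26 wide, 16.5 high, 58 long, rising 40 deg above level towards +x from x -40, z 22 (shut end) to its mouth. Bore 18 x 8.5 mm: the blade has 4 mm play sideways, 2.5 in thickness.
- stand_mouth (a point): centre of the open upper end of the stand's sleeve (x 4, z 59 mm in the stand's frame)
- chisel: chisel 155 mm long, about 65 g: square wooden handle 80 x 18 x 18 mm, flat steel blade 75 x 14 (its y) x 6 mm. Origin: middle of the handle; x runs along it from blade to butt: tip -115, handle -40 to +40, centre of mass about -33. At the start the blade is 58 mm deep in the stand's sleeve, tip on its bottom, handle up and out, x axis 40 deg above level, y level.
- chisel_tip (a point): blade tip of the chisel, middle of its edge
- chisel_butt (a point): centre of the end face of the chisel's handle
- case: shallow open plywood case fixed to the table, outside 150 (x) x 210 (y) x 45 mm high, floor and walls 6 mm: inside 138 x 198 mm. Origin: centre of the underside; z up, x away from the robot at yaw 0. The chisel fits lengthwise along y. Two lid leaves are hinged along its y = +105 and y = -105 top edges (hinge lines along x); at the start both stand open, upright or leaning out by up to 22 deg.
- rebated_leaf (a joint): angle of the rebated leaf, hinged on the case's +y side: 0 shut flat (hard stop), pi/2 upright, at most 2.0. Plywood, 150 mm along the hinge, reaching 107 mm from it, 10 mm thick; the last 17 mm are cut down to the inner 5 mm (the rebate). Hinge friction 0.1 N m holds it where left, it does not fall: push its outer face over and right down (1 to 3 N). Shut, its outer face is 56 mm above the table.
- flanged_leaf (a joint): angle of the flanged leaf, hinged on the case's -y side: same sense, friction and stop. 150 mm along the hinge, board 10 mm thick to 102 mm from it, with a flush aluminium strip 30 mm wide, 5 thick let into its outer face, overhanging as a flange to 118 mm. Shut, its outer face is 56 mm above the table and the flange lies in the other leaf's rebate.
- rebated_leaf_hinge (a point): middle of the rebated leaf's hinge line, level with the leaf's inner face, 46 mm above the table
- flanged_leaf_hinge (a point): middle of the flanged leaf's hinge line, level with the leaf's inner face, 46 mm above the table
- mug: white mug, 76 mm wide, 90 mm high, origin at the centre of its underside; a bystander
- glue: small white glue bottle, 36 mm wide, 85 mm high, origin at the centre of its underside; a bystander
- hammer: hammer about 0.3 m long lying at the far side of the table, origin under its middle; a bystander
Mind the look-alikes: they are no part of the job. What is shaped like the chisel but green, pink or red is not meant.

How it is judged:
By the outcome, as a careful person would: the job done as asked, in the order asked, and still so for the second after the job is handed in, with the robot touching nothing.
It also fails if it takes over 72 s, if anything falls off the work surface, if the arm or the gripper's body presses on something with over 40 N, if the wrist force passes 120 N, or if a joint passes its speed limit or range.

## Robot

A 6-joint arm with a two-finger parallel gripper is mounted at the origin on the work surface. World frame = base frame: x ahead of the robot, y to its left, z up, the work surface at z = 0. Lengths are in m, angles in rad, forces in N, time in s.
With the tool pointing down it reaches from about 0.275 to 0.75 m from the base axis. Payload 10.2 kg.
Tool frame: the origin (TCP) lies midway between the tips of the shut fingers; the grasp point (between the pads) lies 19 mm behind it (env.tcp_to_grasp is the z of the grasp point in the tool frame, in m); z points along the fingers, y is the line along which they close (so a half turn about z gives the same grasp; the last joint's range is limited). The gripper opens to 88 mm and grips with 3 to 60 N. Pads are 18 mm wide; open, the fingers measure 123 mm over their backs; the gripper's body (75 mm by 187 mm) begins 45 mm behind the grasp point.
Start: joints at [-1.472, 0.313, 1.498, -0, 1.331, -0.223], TCP at [0.166, -0.498, 0.239] pointing down, gripper open.
Joint ranges: [-2.94, 2.94], [-0.97, 2.17], [0.19, 2.56], [-1.23, 4.37], [0.02, 3.11], [-2.88, 2.88]. Speed limits (rad/s): [2.39, 2.39, 3.01, 3.14, 3.14, 3.14].

## Interface

Orientations are given as a rotation vector (axis times angle).
In Python, from rig import readout, camera, camera_model, env gives the robot as it stands. The module is installed in compiled form; this text tells all that it offers.
- The arm moves only by the shell command python3 -m handwheel 'ROWS' [FORCE]. ROWS is JSON, a list of rows, each a list of 7 numbers: the closure, from -1 (fully open) to 1 (shut), then the shift along the tool's x, y, z scaled (see below), then the turn, a rotation vector about the tool's x, y, z scaled (see below). A call has 1 to 12 rows; each row shifts and turns the commanded pose from where the row before left it, along the tool's axes as they then stand; what a row does not reach is not made up. The controller multiplies each number of a shift by 0.02 m and each number of a turn by 8 degrees. A row lasts 1/8 s, in which the tool goes at most 62.5 mm and 10.7 degrees, less where a joint would pass 70% of its speed; a pose out of reach is approached as far as the arm can. A call with a number of a shift or a turn outside -1 to 1 is refused whole. A call with a gripper value outside its range is refused whole. The fingers move at their own pace and stop on an object; FORCE is the grip in N (left out, the last holds). Time passes only in rows, so rows that do not move let the fingers close. It gives the time, the measured TCP pose, the force, the opening and the grip force at its end, in the units of the state.
- readout.observe(): the state, without advancing time (a new reading comes with each control period).
- camera(name): name is "scene" or "top"; returns (picture, depth): 420x560x3 uint8, red, green, blue; 420x560 float32, m along the optical axis (not along the pixel's ray), 0 where there is no reading.
- camera_model(name): a dict with "vertical_fov" (degrees; the focal length in pixels is half the picture's height over the tangent of half this angle, whatever the lens; pixels are square), "cx", "cy" (the principal point, pixels), "k1" (the pictures are not rectified: a ray, as slopes to the right and down, at radius r is drawn at 1 + k1 r^2 times it, then the intrinsics apply), "rvec" (rotation vector, rad) and "tvec" (3), from world to camera coordinates, as OpenCV has them. Camera axes: x right, y down, z forward; pixel columns grow to the right and rows downward; lengths in m; the calibration is good to about 2 mm. A picture is of the moment at which its call begins. camera_model takes no time and is no camera call.
- env.job_done(): hands the job in; it is judged then, once.
The state is a dict: "time": time; "qpos": joint angles; "qd": joint speeds; "joint_efforts": joint torques, N m; "tcp_pos": TCP position; "tcp_rot": TCP orientation; "wrist_force": force on the tool from outside, world axes, zero at the start; "ft_torque": the same for the moment, N m; "opening": finger opening in m; "grasp_force": force on a finger pad.
Only numpy, scipy, OpenCV 4.12 (cv2) and the standard library are available. Lean on these libraries where they do the work, as an engineer would, in place of code of your own. Each camera call takes 0.05 s, during which the arm holds its last target. There are 200 camera calls.

## Working session

There is one attempt and no reset: what is moved stays moved. The work goes in short steps, Python scripts to look and compute and a shell command to move; the robot and the scene stay as the last step left them, time stands still between calls to the robot, and variables do not carry over. Pictures are saved under pics/ and viewed, at most 10 in all, crops included, and the job is handed in when it is done.

```bash
mkdir -p pics
cat > h.py <<'E'
import numpy as np, cv2
from scipy.spatial.transform import Rotation as R
from rig import readout, camera, camera_model, env
def cam(name):
    m=camera_model(name); f=210/np.tan(np.radians(m['vertical_fov'])/2)
    Rm=R.from_rotvec(m['rvec']).as_matrix(); t=np.array(m['tvec']); return m,f,Rm,t
def rays(name,uv):
    m,f,Rm,t=cam(name); uv=np.asarray(uv,float).reshape(-1,2)
    d=(uv-[m['cx'],m['cy']])/f; s=d.copy()
    for _ in range(20): s=d/(1+m['k1']*(s**2).sum(1,keepdims=True))
    return s
def pts(name,uv,depth):
    m,f,Rm,t=cam(name); s=rays(name,uv); c=np.c_[s,np.ones(len(s))]*np.asarray(depth).reshape(-1,1)
    return (c-t)@Rm
def onplane(name,uv,z):
    m,f,Rm,t=cam(name); s=rays(name,uv); d=np.c_[s,np.ones(len(s))]@Rm; o=-t@Rm
    return o+d*((z-o[2])/d[:,2])[:,None]
def cloud(name,dep):
    v,u=np.mgrid[0:420,0:560]; return pts(name,np.c_[u.ravel(),v.ravel()],dep.ravel()).reshape(420,560,3)
E
python3 - <<'E'
from h import *
for n in('scene','top'):
    p,d=camera(n); np.savez(f'pics/{n}0.npz',p=p,d=d); cv2.imwrite(f'pics/{n}0.png',p[...,::-1])
    m,f,Rm,t=cam(n); print(n,-t@Rm,Rm[2],f,m['k1'],(d==0).mean())
print(readout.observe(),env.tcp_to_grasp)
E
```

```text
scene [1.09952455 0.51358092 0.96952345] [-0.51716053 -0.44964696 -0.72825998] 496.589268167119 -0.013315688410983427 0.0038392857142857144
top [ 0.3765524  -0.01197378  1.46599081] [ 0.0671546   0.0047611  -0.99773122] 481.731529597657 -0.0966132416430519 0.0040391156462585035
{'time': 0.1, 'qpos': array([-1.47244018e+00,  3.13369950e-01,  1.49833395e+00, -5.41441047e-05,
        1.33099806e+00, -2.23401153e-01]), 'qd': array([ 0.0017784 , -0.00018277, -0.0030004 ,  0.00221903, -0.00050659,
       -0.00144565]), 'joint_efforts': array([ 2.62307818e-03, -4.02807391e+01, -2.52642918e+01,  6.95993565e-02,
        3.42318008e-02, -6.22845732e-05]), 'tcp_pos': array([ 0.16597653, -0.49784685,  0.23824085]), 'tcp_rot': array([-3.09992567e+00, -5.03079922e-01, -2.64224090e-05]), 'wrist_force': array([ 0.39498054, -0.33795631, -0.88866599]), 'ft_torque': array([-0.0079363 ,  0.00157408,  0.07429205]), 'grasp_force': 0.0, 'opening': 0.08839747066588902} -0.0187
```

View pics/scene0.png

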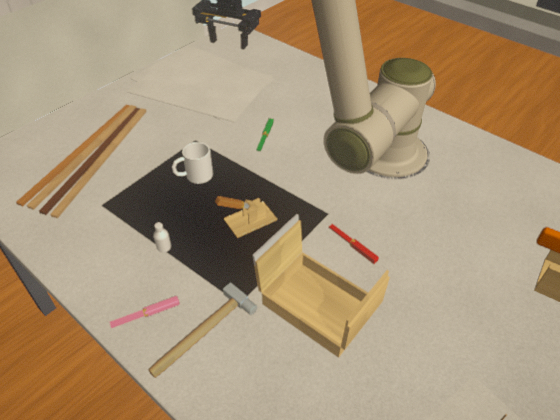

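View pics/top0.png

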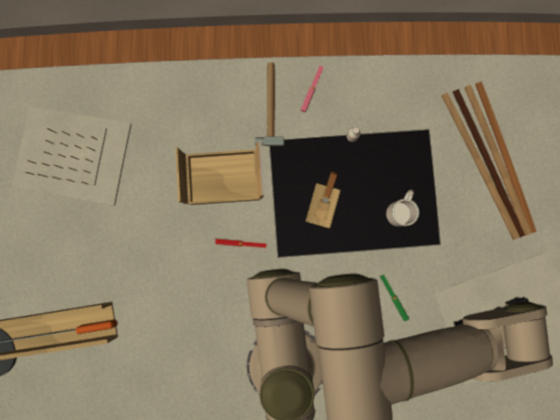

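The scene view shows the chisel's brown handle at about (235,203), the stand at (250,217), the case at (320,295), its aluminium-edged flanged leaf at (280,250) and the rebated leaf at (367,305). In the top view the handle is at (330,182), the stand at (323,207) and the case at (222,177).

Run:
```python
from h import *
T=np.load('pics/top0.npz');S=np.load('pics/scene0.npz')
big=lambda im,b,k:cv2.resize(im[b[1]:b[3],b[0]:b[2],::-1],None,fx=k,fy=k,interpolation=cv2.INTER_CUBIC)
a=big(T['p'],(290,160,360,240),5);b=big(S['p'],(200,180,290,250),5)
c=big(T['p'],(165,135,275,215),4);e=big(S['p'],(240,210,400,350),2)
W=np.zeros((600,800,3),np.uint8)
for im,x,y in((a,0,0),(b,350,0)): 
  im=im[:350]; W[y:y+im.shape[0],x:x+min(im.shape[1],800-x)]=im[:,:800-x]
c=cv2.resize(c,(340,247));W[353:600,0:340]=c; e=cv2.resize(e,(282,247));W[353:600,350:632]=e
cv2.imwrite('pics/crop0.png',W)
hsvs={}
for n,D,box in(('top',T,(290,160,360,240)),('scene',S,(200,180,290,250))):
  P=cloud(n,D['d']);h=cv2.cvtColor(D['p'],cv2.COLOR_RGB2HSV);x0,y0,x1,y1=box
  sub=np.zeros((420,560),bool);sub[y0:y1,x0:x1]=1
  brown=sub&(P[...,2]>.045)&(h[...,1]>140)&(P[...,2]<.16)
  q=P[brown];print(n,'highsat',len(q),q.min(0),q.max(0),q.mean(0))
  print(h[207,323] if n=='top' else h[217,250],h[182,330] if n=='top' else h[203,235])
  obj=sub&(P[...,2]>.004)&(h[...,2]>70)
  b=sub&(P[...,2]<.012)&(P[...,2]>.0)&(h[...,2]>100);q=P[b]
  r=cv2.minAreaRect((q[:,:2]*1000).astype(np.float32));print('base',len(q),r,np.median(q[:,2]))
P=cloud('top',T['d'])
for bx in((180,145,270,210),):
  x0,y0,x1,y1=bx;q=P[y0:y1,x0:x1].reshape(-1,3)
  for lo,hi in((.0,.012),(.038,.05),(.06,.12),(.12,.17)):
    k=q[(q[:,2]>lo)&(q[:,2]<hi)]; print(lo,len(k),k.min(0),k.max(0),np.median(k,0))
```

```text
top highsat 166 [ 0.49955986 -0.15273297  0.07240715] [ 0.56732729 -0.11891252  0.12855175] [ 0.53373041 -0.1354115   0.10442544]
[ 17 123 157] [ 14 165 122]
base 606 ((481.3000793457031, -120.0687026977539), (76.89234161376953, 121.33413696289062), 72.57750701904297) 0.00671323561770952
scene highsat 242 [ 0.49771015 -0.15227029  0.06586193] [ 0.57000085 -0.1173685   0.12489984] [ 0.5386445  -0.13156522  0.09833689]
[ 19 125 188] [ 16 172 166]
base 826 ((476.9050598144531, -150.81631469726562), (252.28817749023438, 250.09951782226562), 41.82164764404297) 0.004082123217112162
0.0 3571 [4.73961548e-01 3.91460269e-02 1.26534084e-05] [0.67916243 0.31671387 0.01199846] [0.57351557 0.17504694 0.00593381]
0.038 504 [0.49420092 0.07412169 0.03807577] [0.65247991 0.28851811 0.04999773] [0.57323812 0.1949268  0.04544552]
0.06 297 [0.49233866 0.05913584 0.06022893] [0.6514321  0.29120109 0.11968833] [0.56628789 0.28439399 0.09175   ]
0.12 321 [0.49283262 0.05242751 0.12061191] [0.64537931 0.28854625 0.16964311] [0.56016147 0.06394363 0.14889081]
```

View pics/crop0.png

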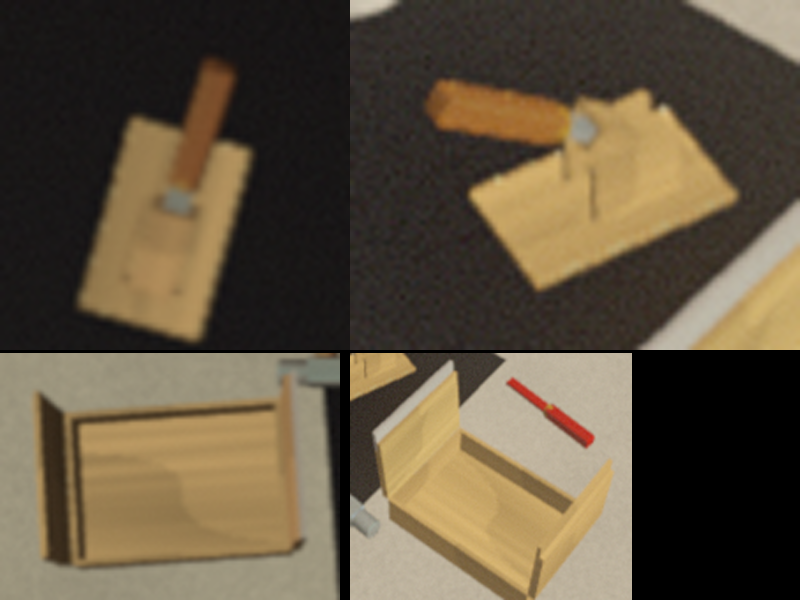

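The crop confirms that the stand's base slopes down to the lower left in the top view. The handle leaves the mouth almost in line with it, the steel blade shows at the mouth, and both leaves stand open, with the aluminium edge on the -y leaf. Next I'll refine the chisel axis and the case pose.

```bash
cat > meas.py <<'E'
from h import *
def both(tag):
    out=[]
    for n in('top','scene'):
        D=np.load(f'pics/{n}{tag}.npz'); out.append((n,cloud(n,D['d']),cv2.cvtColor(D['p'],cv2.COLOR_RGB2HSV),D))
    return out
E
python3 - <<'E'
from meas import *
B=both(0)
for n,P,h,D in B:
    m=(P[...,0]>.48)&(P[...,0]<.59)&(P[...,1]>-.175)&(P[...,1]<-.10)&(P[...,2]>.05)&(P[...,2]<.16)&(h[...,1]>140)&(h[...,2]>60)
    m=cv2.erode(m.astype(np.uint8),np.ones((2,2)))>0
    q=P[m];c=q.mean(0);u=np.linalg.svd(q-c)[2][0];u*=np.sign(u[0])
    k=(q-c)@u; print(n,len(q),c.round(4),'yaw',np.degrees(np.arctan2(u[1],u[0])),'pitch',np.degrees(np.arcsin(u[2])),k.min(),k.max(), 'butt end',c+u*k.max())
    b=(P[...,0]>.40)&(P[...,0]<.57)&(P[...,1]>-.2)&(P[...,1]<-.05)&(P[...,2]>-.005)&(P[...,2]<.014)&(h[...,2]>100)&(h[...,1]>70)
    nl,L,st,ce=cv2.connectedComponentsWithStats(b.astype(np.uint8)); i=1+st[1:,4].argmax()
    r=cv2.minAreaRect((P[L==i][:,:2]*1000).astype(np.float32));print('base',st[i,4],r)
    # case rim
    w=(P[...,0]>.45)&(P[...,0]<.70)&(P[...,1]>.05)&(P[...,1]<.32)
    wood=(h[...,1]>70)
    for nm,xr in(('far',(.62,.67)),('near',(.48,.52))):
        g=w&wood&(P[...,2]>.041)&(P[...,2]<.049)&(P[...,0]>xr[0])&(P[...,0]<xr[1])&(P[...,1]>.09)&(P[...,1]<.27)
        q=P[g]
        if len(q)>10:
            f=np.polyfit(q[:,1],q[:,0],1); print(nm,len(q),'slope',f[0],'x at y=.18',np.polyval(f,.18),q[:,1].min(),q[:,1].max(),q[:,0].std())
    f=w&(P[...,2]<.010)&(P[...,2]>.002)&wood&(P[...,0]>.495)&(P[...,0]<.65)
    nl,L,st,ce=cv2.connectedComponentsWithStats(f.astype(np.uint8)); i=1+st[1:,4].argmax()
    r=cv2.minAreaRect((P[L==i][:,:2]*1000).astype(np.float32));print('floor',st[i,4],r)
    for nm,yr in(('reb',(.24,.33)),('fl',(.03,.10))):
        g=w&(P[...,2]>.06)&(P[...,2]<.18)&(P[...,1]>yr[0])&(P[...,1]<yr[1])
        q=P[g]
        if len(q)>20:
            c=q.mean(0);V=np.linalg.svd(q-c)[2];print(nm,len(q),c,'normal',V[2], q.min(0),q.max(0))
E
```

```text
top 126 [ 0.532  -0.1367  0.1043] yaw -16.082279468321108 pitch 37.93627765216914 -0.04319673340149145 0.03696850557603233 butt end [ 0.56003979 -0.14473615  0.12701834]
base 644 ((481.404052734375, -120.11019897460938), (76.8947982788086, 121.57154083251953), 72.59217834472656)
far 117 slope -0.046140917123442614 x at y=.18 0.6445560632012058 0.0950310295843538 0.26872822020853065 0.0030833946248580275
near 99 slope -0.04764406956925938 x at y=.18 0.5003721637941614 0.09129950159607239 0.2672336228015111 0.003101151473192501
floor 2093 ((575.1104736328125, 183.09246826171875), (135.75125122070312, 194.76283264160156), 2.5319533348083496)
reb 502 [0.56654206 0.28643021 0.11892809] normal [ 0.04481925 -0.9984734   0.03228157] [0.49233866 0.28099309 0.06022893] [0.6432788  0.29992723 0.16088172]
fl 308 [0.57443374 0.06334851 0.14103103] normal [ 0.05006253 -0.98247259 -0.17955879] [0.50243816 0.05242751 0.06049371] [0.65224419 0.07867921 0.17065129]
scene 202 [ 0.5385 -0.13    0.0975] yaw -18.53949842691646 pitch 37.74092105968451 -0.043995430440706876 0.038533960181882605 butt end [ 0.56738581 -0.13965609  0.12108489]
base 804 ((477.189453125, -129.0478515625), (106.17986297607422, 126.66352844238281), 72.08695220947266)
far 277 slope -0.04175371203547987 x at y=.18 0.6466389088716683 0.09056995005376534 0.2698092955949716 0.0031025956284050737
near 199 slope -0.042013770309618906 x at y=.18 0.5025085321512011 0.09099289566016826 0.25398245592859126 0.003038649026902584
floor 3337 ((563.2673950195312, 173.96722412109375), (121.78872680664062, 192.0625), 2.592003345489502)
reb 1101 [0.57890024 0.29297012 0.11879632] normal [ 0.03055748 -0.99741279 -0.06506889] [0.49326338 0.28212901 0.06005119] [0.64564865 0.29892217 0.15687582]
fl 1776 [0.58520394 0.06676227 0.11770724] normal [-0.03019582  0.98877861  0.14630475] [0.50347234 0.05039986 0.06000235] [0.6553389  0.07857613 0.16481265]
```

```bash
cat > plan.py <<'E'
from h import *
yaw,pit=np.radians(-17.3),np.radians(40)
hh=np.array([np.cos(yaw),np.sin(yaw),0]);Z=np.array([0,0,1.])
a=np.cos(pit)*hh+np.sin(pit)*Z; n=np.sin(pit)*hh-np.cos(pit)*Z
Rg=np.c_[a,np.cross(n,a),n]
O=np.array([.533,-.1365,.096]); grasp=O-.010*a+.006*n
def go(pos=None,Rt=None):
    s=readout.observe(); R0=R.from_rotvec(s['tcp_rot'])
    print('t',round(s['time'],2),'tcp',s['tcp_pos'].round(4),'F',s['wrist_force'].round(1),'open',round(s['opening'],4),'grip',round(s['grasp_force'],1))
    if Rt is not None: 
        w=(R0.inv()*R.from_matrix(Rt)).as_rotvec(); print('turn units',(np.degrees(w)/8).round(2))
    if pos is not None: print('shift units',(R0.inv().apply(np.array(pos)-s['tcp_pos'])/.02).round(2), ' in target frame', None if Rt is None else (Rt.T@(pos-s['tcp_pos'])/.02).round(2))
E
python3 - <<'E'
from plan import *
go(grasp-.09*n,Rg); print(grasp)
E
```

```text
t 0.1 tcp [ 0.166  -0.4978  0.2382] F [ 0.4 -0.3 -0.9] open 0.0884 grip 0.0
turn units [-1.57  4.84  4.28]
shift units [ 20.62 -13.13   4.23]  in target frame [  4.23 -22.71   9.06]
[ 0.52936836 -0.13536887  0.08497586]
```

```bash
python3 -m handwheel '[[-1,0,0,0,-0.22,0.69,0.61],[-1,0,0,0,-0.22,0.69,0.61],[-1,0,0,0,-0.22,0.69,0.61],[-1,0,0,0,-0.22,0.69,0.61],[-1,0,0,0,-0.22,0.69,0.61],[-1,0,0,0,-0.22,0.69,0.61],[-1,0,0,0,-0.22,0.69,0.61]]'
python3 -m handwheel '[[-1,0.18,-0.99,0.39,0,0,0],[-1,0.18,-0.99,0.39,0,0,0],[-1,0.18,-0.99,0.39,0,0,0],[-1,0.18,-0.99,0.39,0,0,0],[-1,0.18,-0.99,0.39,0,0,0],[-1,0.18,-0.99,0.39,0,0,0],[-1,0.18,-0.99,0.39,0,0,0],[-1,0.18,-0.99,0.39,0,0,0],[-1,0.18,-0.99,0.39,0,0,0],[-1,0.18,-0.99,0.39,0,0,0],[-1,0.18,-0.99,0.39,0,0,0]]'
python3 -c "
from plan import *
go(grasp-.09*n,Rg); print(readout.observe()['qpos'])"
```

```text
time: 0.98
tcp_pos: [0.1659, -0.4981, 0.2386]
tcp_rot: [2.827, -0.433, 1.032]
wrist_force: [0.3, -1.0, 1.4]
opening: 0.0876
grasp_force: 0.0
time: 2.35
tcp_pos: [0.3125, -0.3142, 0.1985]
tcp_rot: [2.83, -0.428, 1.028]
wrist_force: [-0.8, -0.5, -0.1]
opening: 0.0879
grasp_force: 0.0
t 2.35 tcp [ 0.3125 -0.3142  0.1985] F [-0.8 -0.5 -0.1] open 0.0879 grip 0.0
turn units [-0.02  0.01  0.01]
shift units [  2.26 -11.75   4.82]  in target frame [  2.25 -11.76   4.79]
[-1.41283533 -0.04817325  2.20118629  0.8709866   0.85313959 -0.09196741]
```

```bash
python3 -m handwheel '[[-1,0.19,-0.98,0.4,0,0,0],[-1,0.19,-0.98,0.4,0,0,0],[-1,0.19,-0.98,0.4,0,0,0],[-1,0.19,-0.98,0.4,0,0,0],[-1,0.19,-0.98,0.4,0,0,0],[-1,0.19,-0.98,0.4,0,0,0],[-1,0.19,-0.98,0.4,0,0,0],[-1,0.19,-0.98,0.4,0,0,0],[-1,0.19,-0.98,0.4,0,0,0],[-1,0.19,-0.98,0.4,0,0,0],[-1,0.19,-0.98,0.4,0,0,0],[-1,0.19,-0.98,0.4,0,0,0]]'
python3 - <<'E'
from plan import *
p,d=camera('top');cv2.imwrite('pics/t1.png',p[100:300,220:460,::-1].repeat(3,0).repeat(3,1))
go(grasp,Rg); print(readout.observe()['qpos'])
E
```

```text
time: 3.85
tcp_pos: [0.474, -0.1178, 0.1545]
tcp_rot: [2.83, -0.428, 1.029]
wrist_force: [-0.0, -0.8, -0.2]
opening: 0.0883
grasp_force: 0.0
t 3.9 tcp [ 0.4746 -0.1165  0.1541] F [-0.1  0.4 -0.1] open 0.0882 grip 0.0
turn units [-0.03  0.01  0.01]
shift units [0.01 0.11 4.51]  in target frame [-0.    0.09  4.51]
[-0.57459258  0.08842337  2.21270612  0.83452834  0.24096924  0.53781653]
```

View pics/t1.png

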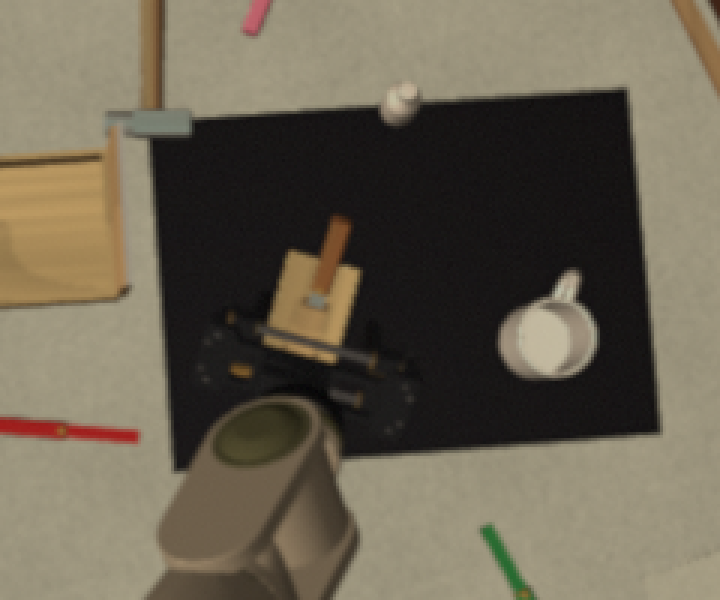

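The gripper is above and behind the chisel. The handle, at crop (333,255), lies on the midline of the fingers. Advancing straight along tool z.

```bash
python3 -m handwheel '[[-1,0,0.05,0.75,0,0,0],[-1,0,0.05,0.75,0,0,0],[-1,0,0,0.75,0,0,0],[-1,0,0,0.75,0,0,0],[-1,0,0,0.75,0,0,0],[-1,0,0,0.75,0,0,0],[-1,0,0,0,0,0,0]]'
python3 - <<'E'
from plan import *
go(grasp,Rg); print(readout.observe()['qpos'])
p,d=camera('scene');cv2.imwrite('pics/s1.png',p[140:280,150:350,::-1].repeat(4,0).repeat(4,1))
E
```

```text
time: 4.78
tcp_pos: [0.528, -0.1377, 0.085]
tcp_rot: [2.831, -0.429, 1.027]
wrist_force: [-0.7, 0.9, -0.0]
opening: 0.0878
grasp_force: 0.0
t 4.78 tcp [ 0.528  -0.1377  0.085 ] F [-0.7  0.9 -0. ] open 0.0878 grip 0.0
turn units [-0.02  0.02  0.  ]
shift units [ 0.02 -0.13  0.02]  in target frame [ 0.02 -0.13  0.02]
[-0.54278242  0.35973241  2.11669888  1.66849319  0.15696804 -0.28580325]
```

View pics/s1.png

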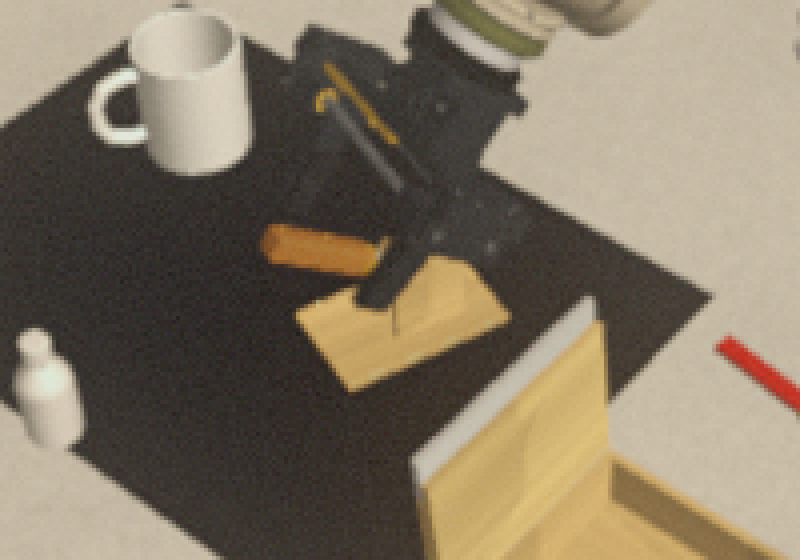

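The fingers straddle the handle near the ferrule, at crop (375,270), and the stand is undisturbed. I'll correct the small sideways offset and close gently.

```bash
python3 -m handwheel '[[-1,0,-0.1,0,0,0,0],[0.2,0,0,0,0,0,0],[0.4,0,0,0,0,0,0],[1,0,0,0,0,0,0],[1,0,0,0,0,0,0],[1,0,0,0,0,0,0],[1,0,0,0,0,0,0],[1,0,0,0,0,0,0]]' 15
python3 -c "
from plan import *
go(grasp,Rg)"
```

```text
time: 5.82
tcp_pos: [0.5289, -0.1358, 0.0856]
tcp_rot: [2.83, -0.428, 1.028]
wrist_force: [-1.2, 1.5, 0.6]
opening: 0.0203
grasp_force: 0.0
t 5.83 tcp [ 0.5289 -0.1358  0.0856] F [-1.2  1.5  0.6] open 0.0203 grip 0.0
turn units [-0.02  0.01  0.01]
shift units [-0.01 -0.03  0.04]  in target frame [-0.01 -0.03  0.04]
```

```bash
python3 -m handwheel '[[1,0,0,0,0,0,0],[1,0,0,0,0,0,0],[1,0,0,0,0,0,0]]' 25
```

```text
time: 6.2
tcp_pos: [0.5289, -0.1358, 0.0856]
tcp_rot: [2.83, -0.428, 1.028]
wrist_force: [0.1, 1.5, 0.2]
opening: 0.0179
grasp_force: 25.0
```

```bash
python3 -m handwheel '[[1,0.15,0,0,0,0,0],[1,0.2,0,0,0,0,0],[1,0.2,0,0,0,0,0],[1,0.2,0,0,0,0,0]]'
python3 - <<'E'
from h import *
for k in ['top','scene']:
    p,d=camera(k);np.savez(f'pics/{k}2.npz',p=p,d=d)
from meas import *
for n,P,h,D in both(2)[:]+both(0):
    b=(P[...,0]>.40)&(P[...,0]<.57)&(P[...,1]>-.18)&(P[...,1]<-.05)&(P[...,2]>.0)&(P[...,2]<.014)&(h[...,2]>110)&(h[...,1]>70)
    nl,L,st,ce=cv2.connectedComponentsWithStats(b.astype(np.uint8)); i=1+st[1:,4].argmax()
    q=P[L==i];print(n,st[i,4],np.percentile(q,[1,50,99],axis=0).round(4).tolist())
E
```

```text
time: 6.7
tcp_pos: [0.5399, -0.1391, 0.0952]
tcp_rot: [2.83, -0.428, 1.028]
wrist_force: [-0.3, 0.4, -0.5]
opening: 0.0177
grasp_force: 25.0
top 1 [[0.5153, -0.1435, 0.0044], [0.5153, -0.1435, 0.0044], [0.5153, -0.1435, 0.0044]]
scene 710 [[0.4261, -0.1685, 0.0004], [0.5019, -0.1093, 0.0046], [0.5468, -0.0703, 0.0126]]
top 613 [[0.4181, -0.1677, 0.0006], [0.4826, -0.1167, 0.0069], [0.5435, -0.0718, 0.0133]]
scene 743 [[0.4184, -0.1675, 0.0003], [0.5002, -0.1107, 0.0045], [0.5469, -0.0691, 0.013]]
```

```bash
python3 -m handwheel '[[1,0.25,0,0,0,0,0],[1,0.25,0,0,0,0,0],[1,0.25,0,0,0,0,0],[1,0.25,0,0,0,0,0],[1,0.25,0,0,0,0,0],[1,0.25,0,0,0,0,0],[1,0.25,0,0,0,0,0],[1,0.35,0,0,0,0,0],[1,0.45,0,0,0,0,0],[1,0.6,0,0,0,0,0],[1,0.6,0,0,0,0,0],[1,0.6,0,0,0,0,0]]'
python3 - <<'E'
from plan import *
p,d=camera('scene');np.savez('pics/scene3.npz',p=p,d=d);cv2.imwrite('pics/s2.png',p[110:320,150:410,::-1].repeat(3,0).repeat(3,1)[:600,:])
s=readout.observe();print(s['qpos'],s['tcp_pos'],s['tcp_rot'])
# chisel target at place: tool x -> case +y dir (butt +y)
c=np.radians(2.55);ex=np.array([np.cos(c),np.sin(c),0]);ey=np.array([-np.sin(c),np.cos(c),0])
Rp=np.c_[ey,ex,[0,0,-1]];print(np.linalg.det(Rp))
C=np.array([.573,.183,0]); O=C+.0375*ey; tcp=O-.010*ey+np.array([0,0,.015-.006])
print('place tcp',tcp); go(tcp+[0,0,.2],Rp)
E
```

```text
time: 8.3
tcp_pos: [0.6036, -0.1588, 0.1509]
tcp_rot: [2.831, -0.428, 1.027]
wrist_force: [-0.3, -0.4, -0.4]
opening: 0.0178
grasp_force: 25.0
[-0.49620992  0.36441443  1.84835218  0.49275041  0.27103555  0.94288461] [ 0.60472995 -0.1594467   0.15229919] [ 2.8286478  -0.4276679   1.03039705]
0.9999999999999999
place tcp [0.57177649 0.21047277 0.009     ]
t 8.35 tcp [ 0.6047 -0.1594  0.1523] F [ 1.2  0.4 -0.1] open 0.018 grip 25.0
turn units [  4.76  -3.36 -13.08]
shift units [ -3.58 -17.19  -6.68]  in target frame [18.55 -0.82 -2.84]
```

View pics/s2.png

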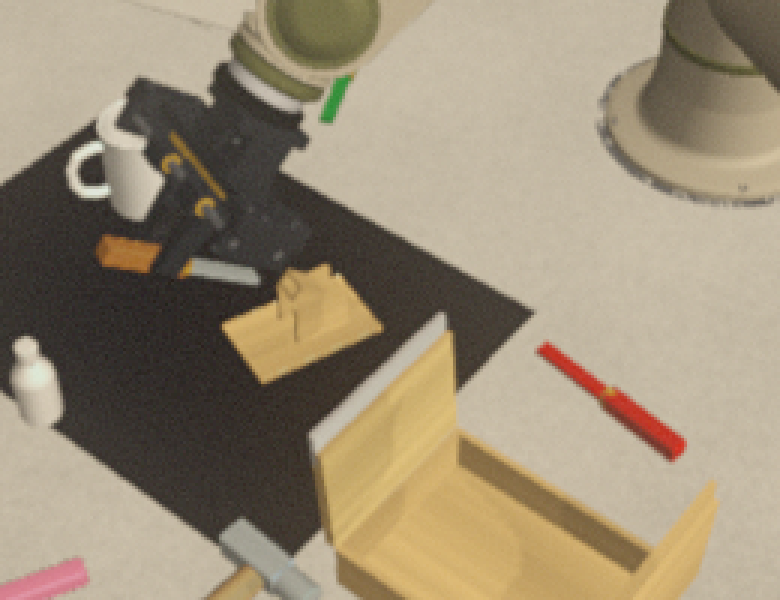

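The chisel is clear of the sleeve, with its blade showing at crop (225,270), and the stand is still upright at (300,320). Now I'll lift and level the tool.

```bash
python3 -m handwheel '[[1,0.4,0,-0.5,0,-0.8,0],[1,0.4,0,-0.6,0,-0.8,0],[1,0.2,0,-0.8,0,-0.8,0],[1,0.1,0,-0.8,0,-0.8,0],[1,0,0,-0.8,0,-0.8,0],[1,0,0,-0.8,0,-0.8,0],[1,-0.4,0,-0.8,0,-0.2,0],[1,-0.4,0,-0.8,0,0,0]]'
cat >> plan.py <<'E'
c=np.radians(2.55);ex=np.array([np.cos(c),np.sin(c),0]);ey=np.array([-np.sin(c),np.cos(c),0])
Rp=np.c_[ey,ex,[0,0,-1]]; C=np.array([.573,.183,0]); tcpP=C+.0275*ey+np.array([0,0,.009])
E
python3 -c "
from plan import *
go(tcpP+[0,0,.25],Rp);print(readout.observe()['qpos'])"
```

```text
time: 9.35
tcp_pos: [0.5744, -0.1497, 0.2729]
tcp_rot: [-3.103, 0.466, 0.003]
wrist_force: [-0.2, 0.3, 0.2]
opening: 0.018
grasp_force: 25.0
t 9.35 tcp [ 0.5744 -0.1497  0.2729] F [-0.2  0.3  0.2] open 0.018 grip 25.0
turn units [-3.00e-02 -1.00e-02 -1.37e+01]
shift units [ -5.41 -17.17   0.77]  in target frame [18.    0.67  0.7 ]
[-0.45343211  0.44891478  1.2153401   0.00307678  1.48012421  1.41499469]
```

```bash
python3 -m handwheel '[[1,0,0,0,0,0,-0.98],[1,0,0,0,0,0,-0.98],[1,0,0,0,0,0,-0.98],[1,0,0,0,0,0,-0.98],[1,0,0,0,0,0,-0.98],[1,0,0,0,0,0,-0.98],[1,0,0,0,0,0,-0.98],[1,0,0,0,0,0,-0.98],[1,0,0,0,0,0,-0.98],[1,0,0,0,0,0,-0.98],[1,0,0,0,0,0,-0.98],[1,0,0,0,0,0,-0.98]]'
python3 -m handwheel '[[1,0,0,0,0,0,-0.98],[1,0,0,0,0,0,-0.98],[1,0.9,0,0,0,0,0],[1,0.9,0,0,0,0,0],[1,0.9,0.1,0,0,0,0],[1,0.9,0.1,0,0,0,0],[1,0.9,0.1,0,0,0,0],[1,0.9,0.1,0,0,0,0],[1,0.9,0.1,0,0,0,0],[1,0.9,0.1,0,0,0,0]]'
python3 -m handwheel '[[1,0.9,0,0,0,0,0],[1,0.9,0,0,0,0,0],[1,0.9,0,0,0,0,0],[1,0.9,0,0,0,0,0],[1,0.9,0,0,0,0,0],[1,0.9,0,0,0,0,0],[1,0.9,0,0,0,0,0],[1,0.9,0,0,0,0,0],[1,0.9,0,0,0,0,0],[1,0.9,0,0,0,0,0],[1,0.9,0,0,0,0,0],[1,0.9,0,0,0,0,0]]'
python3 - <<'E'
from plan import *
go(tcpP,Rp);print(readout.observe()['qpos'])
p,d=camera('scene');cv2.imwrite('pics/s3.png',p[150:350,200:440,::-1].repeat(3,0).repeat(3,1))
E
```

```text
time: 10.85
tcp_pos: [0.5742, -0.1497, 0.2733]
tcp_rot: [-2.453, -1.96, -0.003]
wrist_force: [0.8, 0.2, -0.8]
opening: 0.0177
grasp_force: 25.0
time: 12.1
tcp_pos: [0.5801, -0.0046, 0.2735]
tcp_rot: [-2.169, -2.27, -0.001]
wrist_force: [-0.2, 0.4, -0.8]
opening: 0.0178
grasp_force: 25.0
time: 13.6
tcp_pos: [0.5702, 0.2112, 0.2739]
tcp_rot: [-2.169, -2.27, -0.001]
wrist_force: [-0.7, 0.2, -0.9]
opening: 0.0176
grasp_force: 25.0
t 13.6 tcp [0.5702 0.2112 0.2739] F [-0.7  0.2 -0.9] open 0.0176 grip 25.0
turn units [-0.   -0.01  0.01]
shift units [-0.06  0.09 13.24]  in target frame [-0.04  0.08 13.24]
[0.16149398 0.48170373 1.16371765 0.00188648 1.49662424 0.11605919]
```

View pics/s3.png

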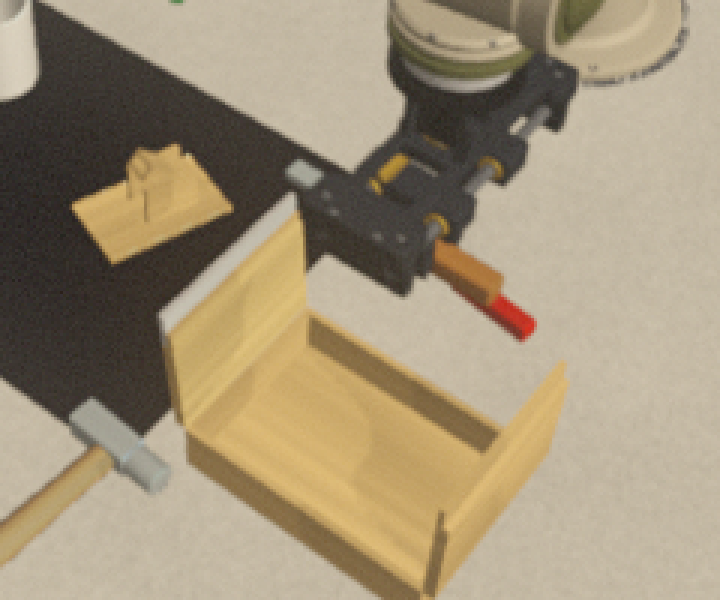

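The chisel hangs level above the case, with its handle at crop (470,275), and its footprint is between the leaves. Lowering it.

```bash
python3 -m handwheel '[[1,0,0.08,0.9,0,0,0],[1,0,0,1,0,0,0],[1,0,0,1,0,0,0],[1,0,0,1,0,0,0],[1,0,0,1,0,0,0],[1,0,0,1,0,0,0],[1,0,0,1,0,0,0],[1,0,0,1,0,0,0],[1,0,0,1,0,0,0],[1,0,0,1,0,0,0],[1,0,0,1,0,0,0],[1,0,0,0.8,0,0,0]]'
python3 -m handwheel '[[1,0,0,0.5,0,0,0],[1,0,0,0.4,0,0,0],[1,0,0,0.2,0,0,0],[1,0,0,0.1,0,0,0],[1,0,0,0,0,0,0]]'
python3 -c "
from plan import *
go(tcpP,Rp)"
```

```text
time: 15.15
tcp_pos: [0.5716, 0.2105, 0.039]
tcp_rot: [-2.169, -2.27, -0.001]
wrist_force: [0.6, -0.4, -1.6]
opening: 0.018
grasp_force: 25.0
time: 15.78
tcp_pos: [0.5717, 0.2106, 0.0161]
tcp_rot: [-2.169, -2.27, -0.002]
wrist_force: [0.6, -0.2, -0.8]
opening: 0.0175
grasp_force: 25.0
t 15.78 tcp [0.5717 0.2106 0.0161] F [ 0.6 -0.2 -0.8] open 0.0175 grip 25.0
turn units [-0.   -0.01  0.01]
shift units [-0.    0.    0.35]  in target frame [-0.    0.    0.35]
```

Next I'll feel for the floor in small steps.

```bash
python3 -m handwheel '[[1,0,0,0.1,0,0,0],[1,0,0,0.1,0,0,0],[1,0,0,0.05,0,0,0],[1,0,0,0,0,0,0]]'; python3 -m handwheel '[[1,0,0,0.05,0,0,0],[1,0,0,0,0,0,0]]'
```

```text
time: 16.27
tcp_pos: [0.572, 0.2102, 0.0117]
tcp_rot: [-2.17, -2.271, -0.002]
wrist_force: [-1.4, -4.0, 7.0]
opening: 0.0176
grasp_force: 25.0
time: 16.52
tcp_pos: [0.572, 0.2102, 0.0116]
tcp_rot: [-2.17, -2.271, -0.002]
wrist_force: [-4.7, -6.0, 15.8]
opening: 0.0179
grasp_force: 25.0
```

```bash
python3 -m handwheel '[[1,0,0,-0.04,0,0,0],[0.55,0,0,0,0,0,0],[0.3,0,0,0,0,0,0],[0.2,0,0,0,0,0,0],[0.2,0,0,0,0,0,0],[0.2,0,0,-0.3,0,0,0],[0.2,0,0,-0.9,0,0,0],[0.2,0,0,-0.9,0,0,0],[0.2,0,0,-1,0,0,0],[0.2,0,0,-1,0,0,0],[0.2,0,0,-1,0,0,0],[0.2,0,0,-1,0,0,0]]'
python3 -m handwheel '[[1,0,0,-1,0,0,0],[1,0,0,-1,0,0,0],[1,0,0,-1,0,0,0],[1,0,0,-1,0,0,0],[1,0,0,-1,0,0,0]]'
python3 - <<'E'
from plan import *
for k in('top','scene'):
    p,d=camera(k);np.savez(f'pics/{k}4.npz',p=p,d=d)
cv2.imwrite('pics/s4.png',p[200:360,230:410,::-1].repeat(3,0).repeat(3,1))
h=cv2.cvtColor(p,cv2.COLOR_RGB2HSV);P=cloud('scene',d)
m=(P[...,0]>.5)&(P[...,0]<.645)&(P[...,1]>.09)&(P[...,1]<.28)&(P[...,2]<.05)&(h[...,1]>145)&(h[...,2]>60)
q=P[m];print(m.sum(),q.min(0),q.max(0),np.median(q,0))
# leaves
for nm,yr in(('reb',(.24,.35)),('fl',(.0,.10))):
    g=(P[...,0]>.50)&(P[...,0]<.65)&(P[...,2]>.06)&(P[...,2]<.18)&(P[...,1]>yr[0])&(P[...,1]<yr[1]);q=P[g]
    print(nm,len(q),q.min(0),q.max(0),np.linalg.svd(q-q.mean(0))[2][2] if len(q)>5 else '')
go(); print(readout.observe()['qpos'])
E
```

```text
time: 18.02
tcp_pos: [0.5718, 0.2104, 0.1348]
tcp_rot: [-2.17, -2.271, -0.003]
wrist_force: [0.6, -0.8, -0.8]
opening: 0.0352
grasp_force: 0.0
time: 18.65
tcp_pos: [0.5716, 0.2101, 0.2348]
tcp_rot: [-2.17, -2.271, -0.003]
wrist_force: [0.7, 0.4, 0.1]
opening: 0.0006
grasp_force: 0.0
270 [0.56351046 0.18265837 0.01096867] [0.58444447 0.25540049 0.02858354] [0.57618474 0.21822318 0.02321314]
reb 1062 [0.50004981 0.28273138 0.06006184] [0.64597223 0.29886535 0.15704788] [-0.03135503  0.99732404  0.06604255]
fl 1605 [0.50235063 0.04988367 0.06000691] [0.64992223 0.07740605 0.1640042 ] [-0.03811374  0.98770799  0.15159243]
t 18.75 tcp [0.5724 0.2103 0.236 ] F [ 0.1 -0.1 -0.3] open 0.0006 grip 0.0
[0.15936509 0.50200577 1.22958606 0.00192779 1.40510159 0.1137017 ]
```

View pics/s4.png

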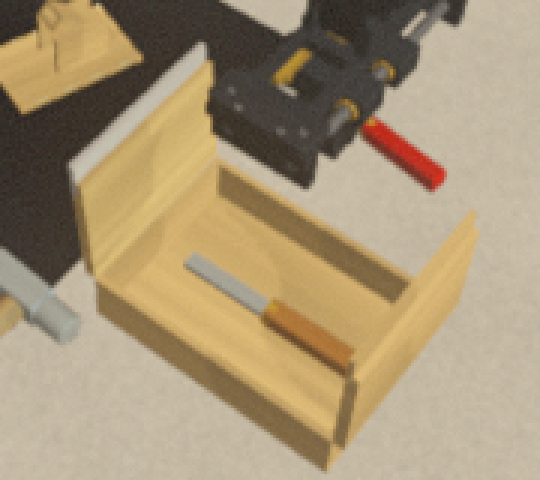

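The chisel lies flat and free in the case: blade at crop (230,280), handle at (310,335), handle top at z = 0.024. Next is the rebated leaf (+y), which I'll push with closed fingers from outside.

```bash
python3 -m handwheel '[[1,0.98,-0.05,0,0,0,0],[1,0.98,0,0,0,0,0],[1,0.98,0,0,0,0,0],[1,0.98,0,0,0,0,0],[1,0.98,0,0,0,0,0],[1,0.98,0,0,0,0,0],[1,0,0,0.9,0,0,0],[1,0,0,0.9,0,0,0],[1,0,0,0.9,0,0,0],[1,0,0,0.9,0,0,0],[1,0,0,0.9,0,0,0],[1,0,0,0.9,0,0,0]]'
cat >> plan.py <<'E'
def caseframe():
    s=readout.observe();r=s['tcp_pos']-C;print('case x,y',(r@ex*1000).round(1),(r@ey*1000).round(1),'z',(r[2]*1000).round(1))
    b=105-r@ey*1000;print('u_reb',b.round(1),'u_fl',(105+r@ey*1000).round(1),'z-46',(r[2]*1000-46).round(1),'F',s['wrist_force'].round(1))
E
python3 -c "
from plan import *
go(None,Rp);caseframe()"
```

```text
time: 20.25
tcp_pos: [0.5654, 0.3281, 0.1239]
tcp_rot: [-2.169, -2.27, -0.001]
wrist_force: [0.4, 0.1, 0.2]
opening: 0.0007
grasp_force: 0.0
t 20.25 tcp [0.5654 0.3281 0.1239] F [0.4 0.1 0.2] open 0.0007 grip 0.0
turn units [-0.   -0.01  0.01]
case x,y -1.1 145.3 z 123.9
u_reb -40.3 u_fl 250.3 z-46 77.9 F [0.4 0.1 0.2]
```

```bash
python3 -m handwheel '[[1,-0.5,0,0,0,0,0],[1,-0.5,0,0,0,0,0],[1,-0.53,0,0,0,0,0],[1,-0.53,0,0,0,0,0],[1,-0.51,0,0.1,0,0,0],[1,-0.51,0,0.14,0,0,0],[1,-0.46,0,0.24,0,0,0],[1,-0.46,0,0.27,0,0,0],[1,-0.37,0,0.35,0,0,0],[1,-0.37,0,0.37,0,0,0]]'
python3 -c "
from plan import *
caseframe()"
python3 -m handwheel '[[1,-0.3,0,0.4,0,0,0],[1,-0.26,0,0.46,0,0,0],[1,-0.2,0,0.4,0,0,0],[1,-0.1,0,0.3,0,0,0],[1,0,0,0,0,0,0]]'
python3 -c "
from plan import *
caseframe()"
```

```text
time: 21.5
tcp_pos: [0.5696, 0.2326, 0.0947]
tcp_rot: [-2.169, -2.27, -0.001]
wrist_force: [0.5, 1.9, 0.7]
opening: 0.0008
grasp_force: 0.5
case x,y -1.2 49.7 z 94.7
u_reb 55.3 u_fl 154.7 z-46 48.7 F [0.5 1.9 0.7]
time: 22.12
tcp_pos: [0.5702, 0.2158, 0.0635]
tcp_rot: [-2.169, -2.269, 0.0]
wrist_force: [0.5, -0.5, 0.3]
opening: 0.0002
grasp_force: 0.0
case x,y -1.3 32.9 z 63.5
u_reb 72.1 u_fl 137.9 z-46 17.5 F [ 0.5 -0.5  0.3]
```

```bash
python3 -m handwheel '[[1,0,0,0.2,0,0,0],[1,0,0,0.13,0,0,0],[1,0,0,0.05,0,0,0],[1,0,0,0.05,0,0,0],[1,0,0,0,0,0,0]]'
```

```text
time: 22.75
tcp_pos: [0.5704, 0.2161, 0.0564]
tcp_rot: [-2.169, -2.27, -0.001]
wrist_force: [-3.9, -1.0, 7.2]
opening: 0.0007
grasp_force: 3.8
```

```bash
python3 -m handwheel '[[1,0,0,0.06,0,0,0],[1,0,0,0,0,0,0]]'
python3 -m handwheel '[[1,0,0,-0.3,0,0,0],[1,0,0,-0.8,0,0,0],[1,0,0,-1,0,0,0],[1,0,0,-1,0,0,0],[1,0,0,-1,0,0,0],[1,0,0,-1,0,0,0],[1,0,0,-1,0,0,0],[1,0,0,-1,0,0,0]]'
python3 - <<'E'
from plan import *
for k in('top','scene'):
    p,d=camera(k);np.savez(f'pics/{k}5.npz',p=p,d=d)
P=cloud('scene',d);r=P-C;X=r@ex;Y=r@ey
for lo,hi in((-5,20),(20,40),(40,60),(60,80),(80,102)):
    g=(abs(X)<.07)&(Y*1e3>lo)&(Y*1e3<hi)&(P[...,2]<.08)&(P[...,2]>.005);print(lo,hi,g.sum(),np.percentile(P[...,2][g],[5,50,95]).round(4) if g.any() else '')
caseframe();print(readout.observe()['qpos'])
E
```

```text
time: 23.0
tcp_pos: [0.5705, 0.216, 0.0562]
tcp_rot: [-2.169, -2.271, -0.002]
wrist_force: [-6.4, -2.3, 16.3]
opening: 0.0001
grasp_force: 8.2
time: 24.0
tcp_pos: [0.5705, 0.2158, 0.1978]
tcp_rot: [-2.169, -2.27, -0.002]
wrist_force: [0.8, 0.2, 0.4]
opening: 0.0007
grasp_force: 0.0
-5 20 576 [0.0488 0.0523 0.0579]
20 40 512 [0.0534 0.0562 0.059 ]
40 60 527 [0.0533 0.0561 0.0589]
60 80 532 [0.0531 0.0561 0.0589]
80 102 756 [0.017  0.0555 0.0584]
case x,y -0.2 33.0 z 199.0
u_reb 72.0 u_fl 138.0 z-46 153.0 F [-0.3 -0.3 -0.1]
[0.16900349 0.5300522  1.28259728 0.00201924 1.32475997 0.1231567 ]
```

The rebated leaf is flat at 0.056. Now over to the outer side of the flanged leaf.

```bash
python3 -m handwheel '[[1,-0.97,0,0,0,0,0],[1,-0.97,0,0,0,0,0],[1,-0.97,0,0,0,0,0],[1,-0.97,0,0,0,0,0],[1,-0.97,0,0,0,0,0],[1,-0.97,0,0,0,0,0],[1,-0.97,0,0,0,0,0],[1,-0.97,0,0,0,0,0],[1,-0.97,0,0,0,0,0],[1,-0.97,0,0,0,0,0]]'
python3 -m handwheel '[[1,0,0,0.7,0,0,0],[1,0,0,0.9,0,0,0],[1,0,0,0.9,0,0,0],[1,0,0,0.75,0,0,0],[1,0,0,0.5,0,0,0],[1,0,0,0,0,0,0]]'
python3 -c "
from plan import *
caseframe();go(None,Rp)"
```

```text
time: 25.35
tcp_pos: [0.5794, 0.0207, 0.1959]
tcp_rot: [-2.169, -2.27, -0.001]
wrist_force: [-0.3, -0.4, -1.1]
opening: 0.0004
grasp_force: 0.0
time: 26.1
tcp_pos: [0.579, 0.0223, 0.1203]
tcp_rot: [-2.168, -2.269, -0.0]
wrist_force: [-0.4, 0.7, 0.7]
opening: 0.0002
grasp_force: 0.0
case x,y -1.2 -160.8 z 120.3
u_reb 265.8 u_fl -55.8 z-46 74.3 F [-0.4  0.7  0.7]
t 26.1 tcp [0.579  0.0223 0.1203] F [-0.4  0.7  0.7] open 0.0002 grip 0.0
turn units [-0.01 -0.01  0.01]
```

```bash
python3 -m handwheel '[[1,0.5,0,0,0,0,0],[1,0.5,0,0,0,0,0],[1,0.5,0,0,0,0,0],[1,0.5,0,0,0,0,0],[1,0.5,0,0,0,0,0],[1,0.33,0,0,0,0,0],[1,0.48,0,0.1,0,0,0],[1,0.48,0,0.13,0,0,0],[1,0.43,0,0.24,0,0,0],[1,0.43,0,0.25,0,0,0],[1,0.35,0,0.33,0,0,0],[1,0.35,0,0.35,0,0,0]]'
python3 -c "
from plan import *
caseframe()"
python3 -m handwheel '[[1,0.3,0,0.4,0,0,0],[1,0.25,0,0.43,0,0,0],[1,0.2,0,0.4,0,0,0],[1,0.1,0,0.25,0,0,0],[1,0,0,0,0,0,0]]'
python3 -c "
from plan import *
caseframe()"
```

```text
time: 27.6
tcp_pos: [0.5743, 0.1295, 0.0926]
tcp_rot: [-2.169, -2.27, -0.001]
wrist_force: [0.4, -1.2, 0.7]
opening: 0.0003
grasp_force: 0.4
case x,y -1.0 -53.5 z 92.6
u_reb 158.5 u_fl 51.5 z-46 46.6 F [ 0.4 -1.2  0.7]
time: 28.22
tcp_pos: [0.5734, 0.1462, 0.0631]
tcp_rot: [-2.169, -2.27, -0.001]
wrist_force: [-0.7, -0.5, -0.0]
opening: 0.0003
grasp_force: 0.0
case x,y -1.3 -36.8 z 63.1
u_reb 141.8 u_fl 68.2 z-46 17.1 F [-0.7 -0.5 -0. ]
```

```bash
python3 -m handwheel '[[1,0,0,0.2,0,0,0],[1,0,0,0.13,0,0,0],[1,0,0,0.05,0,0,0],[1,0,0,0.05,0,0,0],[1,0,0,0.03,0,0,0],[1,0,0,0,0,0,0]]'
```

```text
time: 28.98
tcp_pos: [0.5737, 0.1461, 0.0562]
tcp_rot: [-2.17, -2.271, -0.002]
wrist_force: [-6.7, -1.0, 17.0]
opening: 0.0007
grasp_force: 8.3
```

Both leaves are on their stops. I'll back straight off and check everything.

```bash
python3 -m handwheel '[[1,0,0,-0.3,0,0,0],[1,0,0,-0.8,0,0,0],[1,0,0,-1,0,0,0],[1,0,0,-1,0,0,0],[1,0,0,-1,0,0,0],[1,0,0,-1,0,0,0],[1,0,0,-1,0,0,0],[1,0,0,-1,0,0,0],[1,0,0,-1,0,0,0],[1,0,0,0,0,0,0]]'
python3 - <<'E'
from plan import *
p,d=camera('scene');np.savez('pics/scene6.npz',p=p,d=d);cv2.imwrite('pics/s6.png',p[130:380,110:410,::-1].repeat(2,0).repeat(2,1))
P=cloud('scene',d);r=P-C;X=r@ex;Y=r@ey
for lo in range(-105,105,15):
    g=(abs(X)<.07)&(Y*1e3>lo)&(Y*1e3<lo+15)&(P[...,2]<.08)&(P[...,2]>.03);print(lo,g.sum(),np.percentile(P[...,2][g],[5,50,95]).round(4) if g.any() else '')
a0=np.load('pics/scene0.npz')['p'].astype(int);df=abs(a0-p).sum(2)
for nm,b in(('mug',(170,140,215,185)),('glue',(150,220,175,255)),('hammer',(148,280,240,378)),('standbase',(225,205,258,238))):print(nm,df[b[1]:b[3],b[0]:b[2]].mean())
E
```

```text
time: 30.22
tcp_pos: [0.5742, 0.1458, 0.2181]
tcp_rot: [2.17, 2.271, 0.005]
wrist_force: [-0.3, -0.2, -0.9]
opening: 0.0005
grasp_force: 0.0
-105 314 [0.0526 0.0557 0.0587]
-90 335 [0.0533 0.0561 0.0588]
-75 342 [0.0537 0.056  0.0591]
-60 344 [0.0533 0.0561 0.0587]
-45 351 [0.0536 0.0562 0.0589]
-30 360 [0.0535 0.0559 0.0587]
-15 374 [0.053  0.056  0.0586]
0 366 [0.0517 0.0557 0.0587]
15 380 [0.0535 0.0561 0.0584]
30 383 [0.0533 0.0561 0.0589]
45 395 [0.0531 0.0561 0.0592]
60 396 [0.053  0.056  0.0585]
75 411 [0.0532 0.0559 0.0585]
90 484 [0.0343 0.0549 0.0582]
mug 21.16345679012346
glue 19.658285714285714
hammer 22.976153504880212
standbase 26.9366391184573
```

View pics/s6.png

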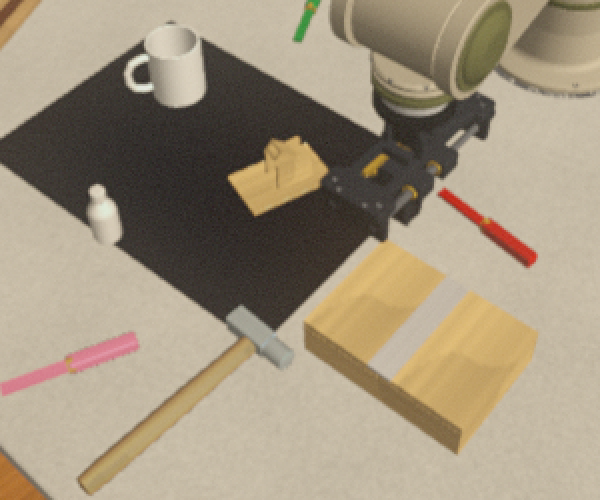

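The case is fully shut: the flange strip at crop (425,325) is flush at 0.056 and laps the other leaf. The stand at (280,175), mug, glue bottle and hammer are where they were, and the arm is clear.

```bash
python3 -c "
from rig import env
print(env.job_done())"
```

```text
the job is handed in; nothing more can be done
None
```

The chisel lies flat in the case, the rebated leaf was shut first and the flanged leaf shut over it, the stand and bystanders are where they were, and the job was handed in at about 30 s.

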